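# Hang a headband on the drying rail and close up the row

### The arm

A 7-joint arm with a two-finger parallel gripper is mounted at the origin on the work surface. World frame = base frame: x ahead of the robot, y to its left, z up, the work surface at z = 0. Lengths are in m, angles in rad, forces in N, time in s.
With the tool pointing down it reaches from about 0.4 to 0.875 m from the base axis. Payload 19.3 kg.
Tool frame: the origin (TCP) lies at the very end of the fingers, on their centre line; the grasp point (between the pads) lies 19 mm behind it; z points along the fingers, y is the direction in which the jaws open and shut (so a half turn about z gives the same grasp; the last joint's range is limited). The gripper opens to 85 mm and grips with 20 to 120 N. Pads are 22 mm wide; open, the fingers measure 114 mm over their backs; the gripper's body (76 mm by 85 mm) begins 54 mm behind the grasp point. The pads swing forward as they close: fully open they stand 13 mm farther back than shut.
Start: joints at [-1.287, 0.521, -0.036, 1.599, 0.021, 1.021, -0.113], TCP at [0.217, 0.586, 0.231] pointing down, gripper open.
Joint ranges: [-2.91, 2.91], [-0.3, 2.13], [-1.5, 1.42], [0.17, 2.43], [-1.26, 4.41], [0.16, 1.93], [-2.52, 2.52]. Speed limits (rad/s): [1.89, 1.89, 2.39, 2.39, 3.01, 3.01, 3.01].

### API

Orientations are given as a unit quaternion [x, y, z, w].
In Python, from workcell import arm, vision, order gives the robot as it stands. The module is installed in compiled form; this text tells all that it offers.
- The arm moves only by the tool apply_moves, never from a script. Its argument "plan" is a list of rows, each a list of 2 entries, a list of its own where there are three numbers: the shift along the world's x, y, z in m, then the turn, a rotation vector about the world's x, y, z in rad. In form: [[[dx, dy, dz], [ax, ay, az]], ...]. A call has 1 to 5 rows; each row is the pose to reach, as a shift and turn from the pose commanded when the call began; what a row does not reach only later rows make up. A row lasts 1/10 s, in which the tool goes at most 50 mm and 8.59 degrees, less where a joint would pass 70% of its speed; a pose out of reach is approached as far as the arm can. A call with a gripper value outside its range is refused whole. "claw" is the opening in per cent of the stroke, from 0 (shut) to 100 (fully open), set as the call begins (left out, the last holds). The fingers move at their own pace and stop on an object; "grip_force" is the grip in N (left out, the last holds). Time passes only in rows, so rows that repeat a pose let the fingers close. It gives the time, the measured TCP pose, the force and the opening at its end, in the units of the state.
- arm.observe(): the state, without advancing time (a new reading comes with each control period).
- vision.grab_frame(name): name is "scene" or "side" or "wrist"; returns the picture (480x640x3 uint8, red, green, blue); there is no depth.
- vision.camera_model(name): a dict with "fx", "fy", "cx", "cy" (pixels), "k1" (the pictures are not rectified: a ray, as slopes to the right and down, at radius r is drawn at 1 + k1 r^2 times it, then the intrinsics apply), "position" and "attitude" of the camera in the world. Camera axes: x right, y up, looking along -z (the intrinsics and any distortion apply to the point x, -y, -z); pixel columns grow to the right and rows downward; lengths in m; the calibration is good to about 2 mm. A picture is of the moment at which its call begins: read the wrist's pose just before it. camera_model takes no time and is no camera call; for the wrist camera it gives the pose at the moment of the call.
- order.hand_in(): hands the job in, once; it reports no verdict.
Trained networks look in the newest picture that a camera, given by its name, has taken for a name from the list of things; names that differ only in an ending like _2 or _b are one class to them, and where a whole thing is asked for, a point or a joint stands for the part that bears it (a point fixed in the world has none). Each returns a list of dicts, best first, with "score" (0 to 1); they miss things now and then, are a little off and sometimes report something else, mostly with a low value. They report only what shows in the picture. A call takes as long as a camera call. They do not tell look-alikes from the thing itself.
- vision.look_for(thing, camera): "at" ([x, y, z] in m, in world coordinates, good to about 4 mm: the middle of the surface that is visible of it).
- vision.trace(thing, camera): "region" (480x640 bool, what is visible of it).
The state is a dict: "t": time; "joints": joint angles; "joint_vel": joint speeds; "tau": joint torques, N m; "tool_pos": TCP position; "eef_rot": TCP orientation; "contact_force": force on the tool from outside, world axes, zero at the start; "wrist_torque": the same for the moment, N m; "width": opening from 0.0 (shut) to 1.0 (fully open).
Only numpy, scipy, OpenCV 4.12 (cv2) and the standard library are available. Lean on these libraries where they do the work, as an engineer would, in place of code of your own. Each camera call takes 0.05 s, during which the arm holds its last target.

### The job

Slide the rail's follower (the carriage with the blue paddle) all the way back from the row, then hang the headband with the round yellow crest astride the rail between the follower and the headband already hanging there, and let go of it. Then slide the follower up again until both headbands are pressed together against the stop board with no gaps left. Leave the red- and green-crested headbands, the glue bottle and the tape roll where they are.

Things in the scene. Friction and masses are not known exactly. Their poses are not given: they have to be found in the camera images.
- sun_band: the one to hang: stiff U-shaped headband frame of light wood, 114 mm wide (own x), 40 mm deep (own y), standing on its two leg ends, bend up, 0.1 to 0.17 kg. On top an upright yellow disc crest, 50 mm across, 14 mm thick in y (pinch it across y), centre 118 mm and top 143 mm above the leg ends. Band 6 mm thick, its top at 96 mm. Origin midway between the leg ends, at their lower edge; z up.
- sun_band_crown (a point): middle of the underside of the yellow-crested frame's flat top piece (46 mm long in x, 90 mm above the leg ends, with 45 degree shoulders down to the legs, which are 83 mm apart inside at their pads): the spot to rest on the rail. Axes as the frame's.
- square_band: same U-shaped headband frame as sun_band (114 x 40 mm, band 96 mm high) but with a red square 42 mm wide as its crest, 14 mm thick in y, rising to about 140 mm. Origin midway between the leg ends, at their lower edge; z up. Leave it standing.
- ears_band: same U-shaped headband frame as sun_band (114 x 40 mm, band 96 mm high) but with two green upright bars 16 mm wide as its crest, 14 mm thick in y, rising to about 140 mm. Origin midway between the leg ends, at their lower edge; z up. Leave it standing.
- hung_band: same U-shaped headband frame as sun_band (114 x 40 mm, band 96 mm high) but with a white diamond 48 mm across as its crest, 14 mm thick in y, rising to about 140 mm. Origin midway between the leg ends, at their lower edge; z up. It already hangs astride the rail near the stop board; it may slide along the rail but must stay on it.
- hung_band_crown (a point): middle of the underside of the white-crested frame's flat top piece, resting on the rail.
- rack: fixed drying rack: base board 130 x 400 x 12 mm, two cardboard end boards 90 mm wide, 165 mm high, inner faces 360 mm apart, and between them a round wooden rail 16 mm in diameter along the rack's own y, axis 140 mm above the table. Origin at the centre of its underside; z up. The end board on the -y side (inner face at y = -180 mm) is the stop board.
- rail_mid (a point): middle of the rail, on its axis, 140 mm above the table; axes as the rack's (+y along the rail, away from the stop board).
- follower (a joint): distance of the follower's pressing face from the stop board, m: 0 touching it, 0.300 fully back at the other end board. Slides along the rail with 1.5 N friction, stays where left. One hanging headband takes up 0.040, two pressed together 0.080. Face 70 mm wide, from 36 mm below to 24 mm above the rail axis; carriage 60 mm long with the face, top 22 mm above the axis.
- paddle (a point): centre of the top edge of the follower's upright blue paddle, 82 mm above the rail axis; the paddle is 40 mm wide across the rail, 16 mm thick along it, stands 60 mm above the carriage top, and its middle lies 36 mm behind the pressing face (away from the stop board). Axes as the rack's.
- glue: white glue bottle with orange cap, 48 mm across, 140 mm tall; origin under its centre. Leave alone.
- tape: yellow tape roll lying flat, 96 mm across, 22 mm high; origin under its centre. Leave alone.
Mind the look-alikes: they are no part of the job. Leave any black look-alike of the sun_band alone. Leave any purple look-alike of the hung_band alone.

How it is judged:
On the way, in this order (a step that is already met when the one before it is completed fails the run):
1. the follower is slid fully back (within 25 mm of its far end) (value of joint follower above 0.275 m), for 0.2 s.
2. the yellow-crested headband hangs astride the rail, let go, while the follower is still back (x of sun_band_crown in the frame of rail_mid between -0.022 and 0.022 m and z of sun_band_crown in the frame of rail_mid between 0.001 and 0.017 m and y of sun_band_crown in the frame of rail_mid between -0.17 and 0.17 m and angle between sun_band's own z axis and vertical below 0.35 rad and contact force between sun_band and the fingers below 0.2 N and value of joint follower above 0.2 m), for 0.3 s.
3. the follower is slid up so that the row is closed (value of joint follower between 0.07 and 0.096 m and x of sun_band_crown in the frame of rail_mid between -0.022 and 0.022 m and z of sun_band_crown in the frame of rail_mid between 0.001 and 0.017 m and y of sun_band_crown in the frame of rail_mid between -0.17 and 0.17 m and angle between sun_band's own z axis and vertical below 0.35 rad), for 0.2 s.
At the end, for the whole second after the job is handed in: both headbands hang astride the rail (top piece resting on it, within 22 mm sideways, tilt under 0.35 rad), the yellow-crested one next to the follower, released and at rest; the follower's face is 0.070 to 0.096 m from the stop board (all of step 3 and x of hung_band_crown in the frame of rail_mid between -0.022 and 0.022 m and z of hung_band_crown in the frame of rail_mid between 0.001 and 0.017 m and y of hung_band_crown in the frame of rail_mid between -0.17 and 0.17 m and angle between hung_band's own z axis and vertical below 0.35 rad and contact force between sun_band and the fingers below 0.2 N and linear speed of sun_band below 0.04 m/s and angular speed of sun_band below 0.5 rad/s and y of sun_band_crown in the frame of hung_band_crown above 0.03 m); the robot touches nothing.
It fails at once if the red- or green-crested headband is moved more than 40 mm or knocked over (distance of any of square_band, ears_band from where it was at the start of the episode above 0.04 m or angle between any of square_band, ears_band's own z axis and vertical above 0.5 rad).
It fails at once if the headband already hanging comes off the rail (z of hung_band_crown in the frame of rail_mid below -0.02 m or z of hung_band_crown in the frame of rail_mid above 0.04 m).
It fails at once if the glue bottle or the tape roll is moved more than 40 mm (distance of any of glue, tape from where it was at the start of the episode above 0.04 m).
It also fails if it takes over 64 s, if anything falls off the work surface, if the arm or the gripper's body presses on something with over 40 N, if the wrist force passes 120 N, or if a joint passes its speed limit or range.

## Working session

There is one attempt and no reset: what is moved stays moved. The work goes in short steps, Python scripts to look and compute and a tool call to move; the robot and the scene stay as the last step left them, time stands still between calls to the robot, and variables do not carry over. Pictures are saved under pics/ and viewed, and the job is handed in when it is done.

Besides the shell and the picture viewer there is one more tool, called after "Emit:" by a JSON object that holds its "op" and its "data". apply_moves: Moves the arm, as the interface text tells. Its arguments: {"type":"object","properties":{"plan":{"type":"array","items":{"type":"array"}},"claw":{"type":"number"},"grip_force":{"type":"number"}},"required":["plan"]}

```bash
mkdir -p pics; cat > h.py <<'E'
import numpy as np, cv2
from scipy.spatial.transform import Rotation as R
from workcell import arm, vision, order
def snap(c,n):
    im=vision.grab_frame(c); cv2.imwrite('pics/%s.png'%n,im[:,:,::-1]); return im
def proj(c,P,m=None):
    m=m or vision.camera_model(c); P=np.atleast_2d(P)
    Rm=R.from_quat(m['attitude']).as_matrix() if np.size(m['attitude'])==4 else np.array(m['attitude'])
    q=(P-np.array(m['position']))@Rm
    s=np.c_[q[:,0]/-q[:,2],-q[:,1]/-q[:,2]]; r2=(s**2).sum(1,keepdims=True); s=s*(1+m['k1']*r2)
    return np.c_[s[:,0]*m['fx']+m['cx'],s[:,1]*m['fy']+m['cy']]
def ray(c,u,v,m=None):
    m=m or vision.camera_model(c)
    Rm=R.from_quat(m['attitude']).as_matrix() if np.size(m['attitude'])==4 else np.array(m['attitude'])
    d=np.array([(u-m['cx'])/m['fx'],(v-m['cy'])/m['fy']]); s=d.copy()
    for _ in range(20): s=d/(1+m['k1']*(s@s))
    return np.array(m['position']),Rm@np.array([s[0],-s[1],-1.])
def onz(c,u,v,z,m=None):
    o,d=ray(c,u,v,m); return o+d*(z-o[2])/d[2]
E
python3 - <<'E'
from h import *
s=arm.observe(); print(s)
for c in ['scene','side','wrist']:
    snap(c,c+'0'); print(c,vision.camera_model(c))
    if c!='wrist':
        for t in ['sun_band','hung_band','square_band','ears_band','rack','follower','paddle','glue','tape']:
            print(t,[(np.round(r['at'],3).tolist(),round(r['score'],2)) for r in vision.look_for(t,c)])
E
```

```text
{'t': 0.0, 'joints': array([-1.28718217,  0.52202257, -0.03634295,  1.59999503,  0.02117553,
        1.02110799, -0.11284515]), 'joint_vel': array([ 9.49938993e-05,  1.31439725e-03, -9.98552150e-04,  4.89156120e-04,
        9.45689070e-04,  1.31138229e-03, -1.38156384e-03]), 'tau': array([ 3.88182934e-04, -9.27107191e+01,  1.97978765e+00, -3.69913638e+01,
        1.77987374e-02,  8.39170563e-03,  7.54030822e-06]), 'tool_pos': array([0.21645159, 0.58596169, 0.23072486]), 'eef_rot': array([ 1.76012647e-01,  9.84387738e-01, -5.69716606e-04, -7.45451636e-05]), 'contact_force': array([ 0.03682763, -0.21210496, -0.04198348]), 'wrist_torque': array([ 0.02691757, -0.0044767 ,  0.01833053]), 'width': 0.9942886733115975}
scene {'fx': 614.5436271030924, 'fy': 614.5436271030924, 'cx': 329.588822151021, 'cy': 243.6966270739217, 'k1': -0.07579866288986169, 'position': array([1.05196661, 0.85365344, 1.00956187]), 'attitude': array([0.11767362, 0.40851074, 0.87632067, 0.22657004])}
sun_band [([0.692, -0.314, 0.082], 0.95), ([0.656, -0.216, 0.082], 0.56)]
hung_band [([0.668, 0.018, 0.152], 0.69), ([0
[... 527 characters left out ...]
,  0.33248507,  0.93838631, -0.08700356])}
sun_band [([0.636, -0.218, 0.085], 0.81), ([0.672, -0.343, 0.083], 0.65)]
hung_band [([0.631, 0.021, 0.15], 0.69), ([0.415, 0.01, 0.085], 0.66)]
square_band [([0.459, -0.118, 0.089], 0.67)]
ears_band []
rack [([0.612, 0.2, 0.009], 0.59)]
follower [([0.623, 0.107, 0.159], 0.93)]
paddle [([0.621, 0.109, 0.162], 0.65)]
glue [([0.43, 0.137, 0.084], 0.72)]
tape [([0.425, 0.274, 0.024], 0.65)]
wrist {'fx': 351.1298490909394, 'fy': 351.1298490909394, 'cx': 320.39730926885596, 'cy': 232.41602737067558, 'k1': -0.05844674238578837, 'position': array([0.15288826, 0.61059106, 0.37350909]), 'attitude': array([-0.11115689, -0.07706665,  0.56604473,  0.81320246])}
```

View pics/scene0.png

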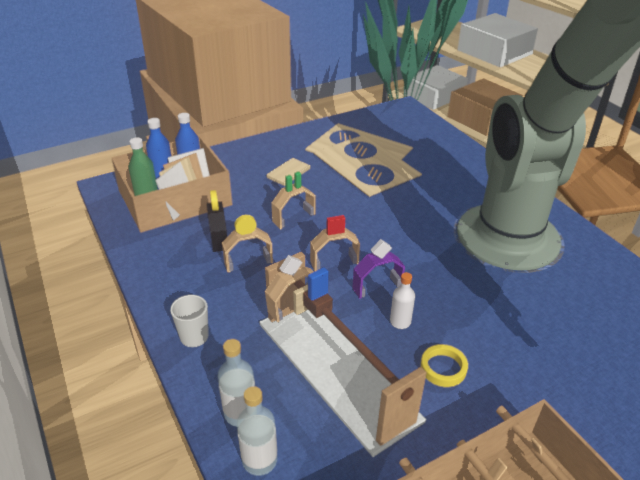

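View pics/side0.png

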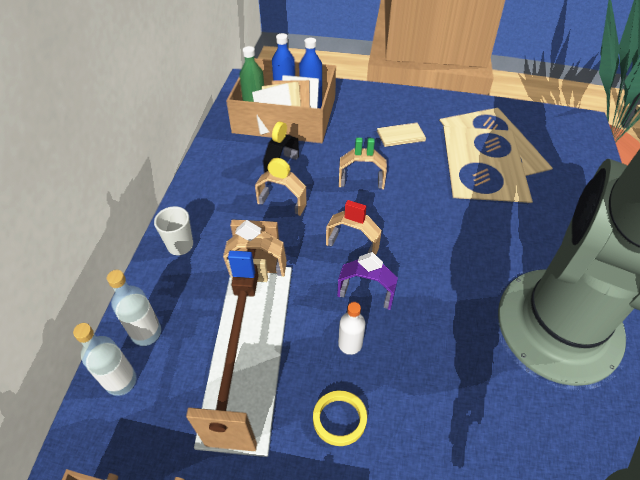

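```bash
python3 - <<'E'
import cv2,numpy as np
a=cv2.imread('pics/scene0.png')
def c(im,x0,y0,x1,y1,s,n): 
    cv2.imwrite('pics/'+n,cv2.resize(im[y0:y1,x0:x1],None,fx=s,fy=s,interpolation=cv2.INTER_CUBIC))
c(a,200,170,360,310,5,'sA.png'); c(a,250,250,440,450,3,'sC.png')
b=cv2.imread('pics/side0.png')
c(b,210,110,370,310,3,'sB.png');c(b,180,210,300,460,2.4,'sD.png')
E
```

```text
(no output)
```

View pics/sA.png

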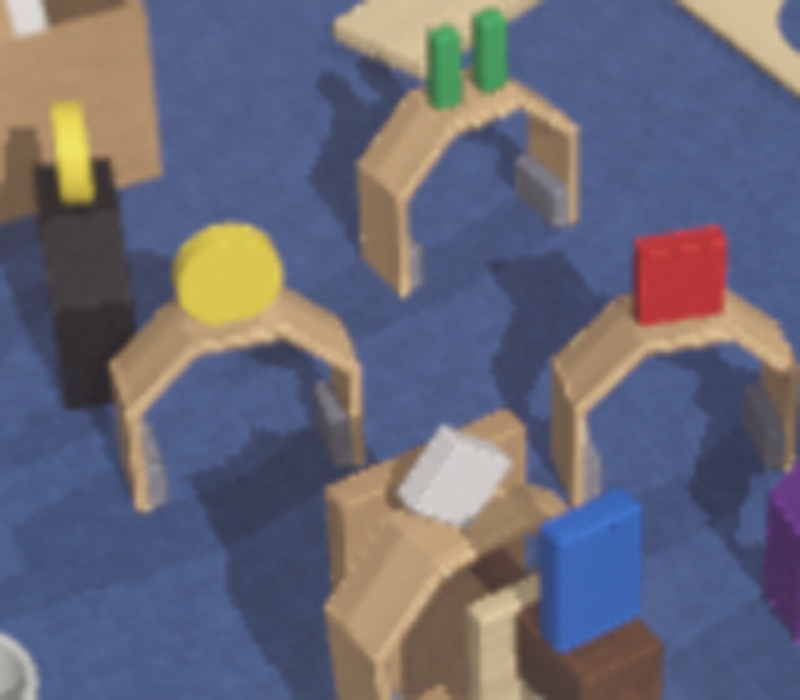

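View pics/sB.png

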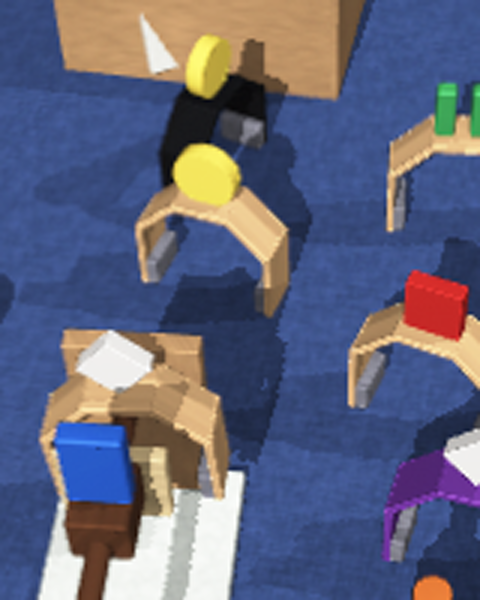

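View pics/sC.png

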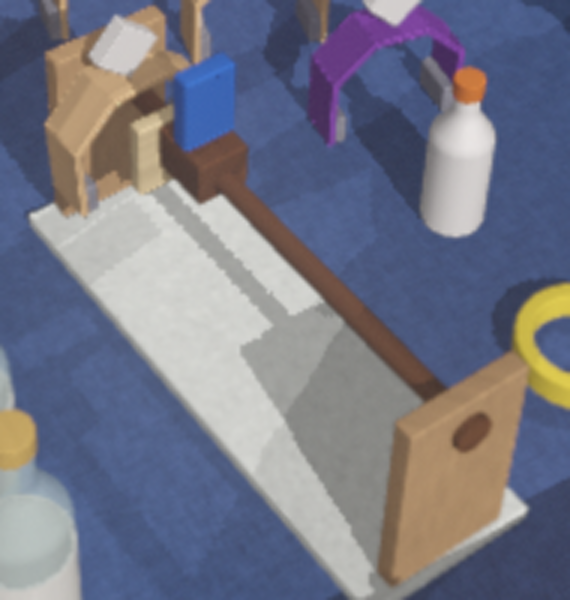

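View pics/sD.png

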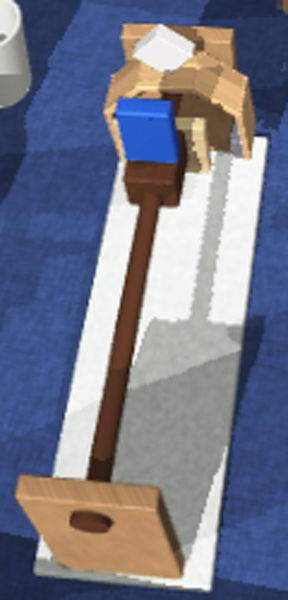

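```bash
cat > fit.py <<'E'
from h import *
from scipy.optimize import least_squares
M={c:vision.camera_model(c) for c in ['scene','side']}
def T(p,L): 
    c,s=np.cos(p[2]),np.sin(p[2]); L=np.atleast_2d(L)
    return np.c_[p[0]+c*L[:,0]-s*L[:,1],p[1]+s*L[:,0]+c*L[:,1],L[:,2]]
def fit(obs,p0):
    f=lambda p: np.concatenate([(proj(c,T(p,L),M[c])[0]-uv) for c,L,uv in obs])
    r=least_squares(f,p0,loss='soft_l1'); print(np.round(r.x,4),np.round(f(r.x).reshape(-1,2),1).tolist()); return r.x
def box(x0,x1,y0,y1,z0,z1):
    P=np.array([[x,y,z] for x in(x0,x1) for y in(y0,y1) for z in(z0,z1)]);return [(P[i],P[j]) for i in range(8) for j in range(i) if (P[i]!=P[j]).sum()==1]
def draw(im,c,p,segs,col):
    for a,b in segs:
        u=proj(c,T(p,np.array([a,b])),M[c]); cv2.line(im,*[tuple(int(round(4*k+2)) for k in q) for q in u],col,1,cv2.LINE_AA)
def frame():
    o=[]
    pts=[(-57,0),(-57,62),(-23,96),(23,96),(57,62),(57,0)]
    for y in(-20,20):
        for a,b in zip(pts,pts[1:]): o.append((np.array([a[0],y,a[1]])/1e3,np.array([b[0],y,b[1]])/1e3))
    t=np.linspace(0,2*np.pi,25)
    for y in(-7,7):
        C=np.c_[25*np.cos(t),0*t+y,118+25*np.sin(t)]/1e3; o+=list(zip(C,C[1:]))
    return o
E
cat > f1.py <<'E'
from fit import *
B=lambda x,y,z:np.array([x,y,z])/1e3
# rack own x: try +y pointing toward +world y ; x right of it
obs=[('scene',B(65,-200,12),(260,321)),('scene',B(-65,200,12),(425.7,420)),('scene',B(65,200,12),(371.7,449.3)),
('side',B(-65,-200,12),(291.2,267.5)),('side',B(-65,200,12),(268.3,451.7)),('side',B(65,200,12),(195.4,446.7))]
pr=fit(obs,[0.64,0.15,0])
S=frame()
obs=[('scene',B(0,7,118),(245.6,224.4)),('side',B(0,7,118),(279,167.7)),
('scene',B(57,20,0),(229.6,271.6)),('scene',B(-57,20,0),(270,262.4)),('side',B(57,20,0),(260,203.3)),('side',B(-57,20,0),(298.3,214))]
ps=fit(obs,[0.65,-0.22,0])
# follower
from scipy.optimize import least_squares
import sys
q=float(sys.argv[1]) if len(sys.argv)>1 else 0.06
rs=box(-.065,.065,-.2,.2,0,.012)+box(-.045,.045,.18,.19,.012,.165)+box(-.045,.045,-.19,-.18,.012,.165)+[(B(0,-180,140),B(0,180,140))]
yf=-.18+q
rs2=box(-.02,.02,yf+.028,yf+.044,.162,.222)+box(-.035,.035,yf,yf+.008,.104,.164)
out={}
for c in ['scene','side']:
    im=cv2.imread(f'pics/{c}0.png'); im=cv2.resize(im,None,fx=4,fy=4,interpolation=cv2.INTER_CUBIC)
    draw(im,c,pr,rs,(0,0,255)); draw(im,c,pr,rs2,(0,255,0)); draw(im,c,ps,S,(255,0,255)); out[c]=im
cv2.imwrite('pics/ov1.png',cv2.resize(out['scene'][170*4:320*4,190*4:360*4],(680,600)))
cv2.imwrite('pics/ov2.png',cv2.resize(out['side'][130*4:310*4,200*4:320*4],(400,600)))
cv2.imwrite('pics/ov3.png',cv2.resize(out['scene'][280*4:460*4,240*4:440*4],(660,600)))
E
python3 f1.py
```

```text
[0.623  0.1667 0.11  ] [[-1.4, -0.6], [-0.5, -2.3], [0.6, 3.4], [1.2, -1.6], [0.3, 2.3], [-0.8, 0.1]]
[ 0.6457 -0.2304 -0.1658] [[-0.2, 1.0], [-0.0, 1.1], [-2.5, -0.3], [2.2, -1.0], [-1.5, -0.8], [3.6, 0.2]]
```

View pics/ov1.png

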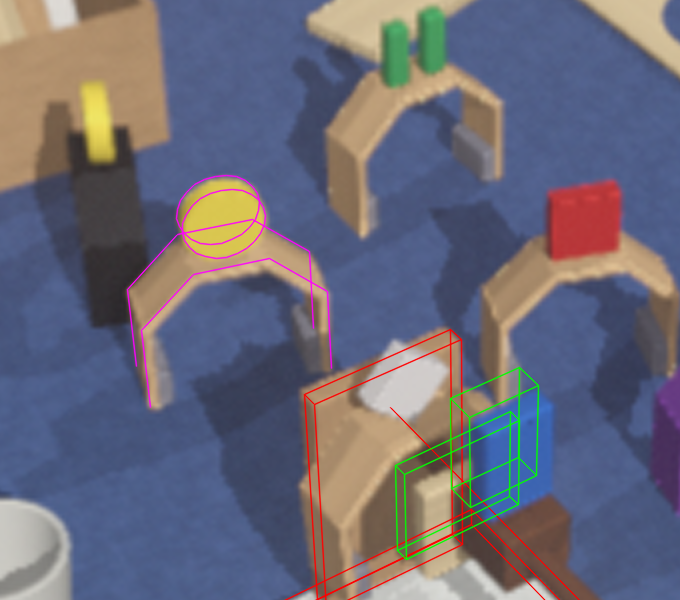

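View pics/ov2.png

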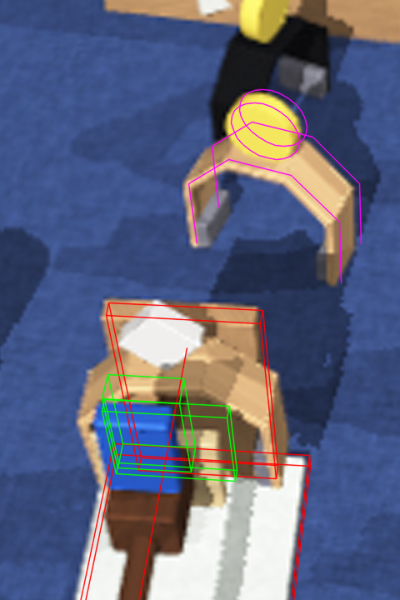

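View pics/ov3.png

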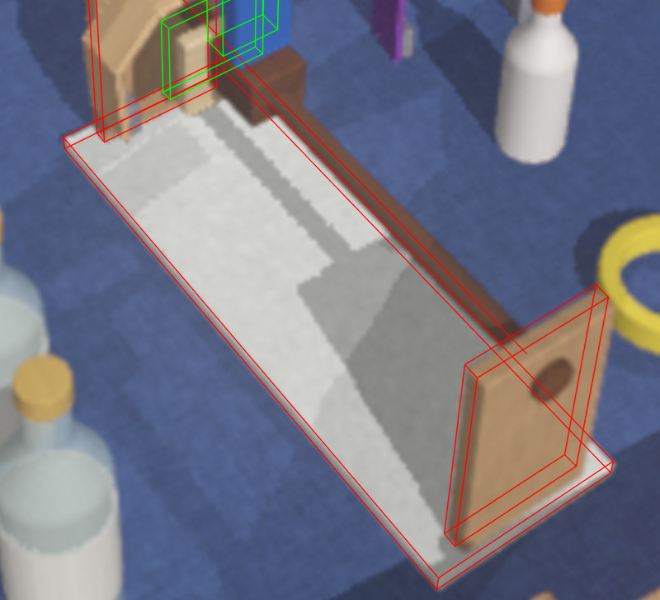

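```bash
cat > f2.py <<'E'
from fit import *
def plane(c,a,b):
    o,d1=ray(c,*a,M[c]);_,d2=ray(c,*b,M[c]);n=np.cross(d1,d2);n/=np.linalg.norm(n);return n,n@o
n1,e1=plane('scene',(350,332.7),(380,363.3)); n2,e2=plane('side',(238.3,314.2),(227.9,368.3))
d=np.cross(n1,n2);d/=np.linalg.norm(d)
for y in(0,.1,.2,.3): print(np.round(np.linalg.solve([n1,n2,[0,1,0]],[e1,e2,y]),4))
def tri(a,b):
    o1,d1=ray('scene',*a,M['scene']);o2,d2=ray('side',*b,M['side'])
    A=np.c_[d1,-d2];t=np.linalg.lstsq(A,o2-o1,rcond=None)[0];P,Q=o1+t[0]*d1,o2+t[1]*d2
    print(np.round((P+Q)/2,4),'gap',round(np.linalg.norm(P-Q)*1e3,1))
tri((425.7,420),(268.3,451.7));tri((371.7,449.3),(195.4,446.7))
tri((245.6,224.4),(279,167.7)); tri((229.6,271.6),(260,203.3));tri((270,262.4),(298.3,214))
im={}
for c in M:
    im[c]=cv2.resize(cv2.imread(f'pics/{c}0.png'),None,fx=8,fy=8,interpolation=cv2.INTER_CUBIC)
cv2.imwrite('pics/z1.png',im['scene'][205*8:280*8,220*8:280*8][:600])
cv2.imwrite('pics/z2.png',im['side'][150*8:222*8,248*8:315*8])
cv2.imwrite('pics/z3.png',im['scene'][255*8:325*8,262*8:340*8])
cv2.imwrite('pics/z4.png',im['side'][215*8:290*8,222*8:300*8])
E
python3 f2.py
```

```text
[0.6418 0.     0.1496]
[0.631  0.1    0.1493]
[0.6201 0.2    0.149 ]
[0.6093 0.3    0.1488]
[0.5371 0.3572 0.0078] gap 7.3
[0.664  0.371  0.0166] gap 5.0
[ 0.6465 -0.2229  0.1215] gap 0.7
[ 7.004e-01 -2.166e-01  6.000e-04] gap 1.4
[ 0.6006 -0.1973  0.0032] gap 0.2
```

View pics/z1.png

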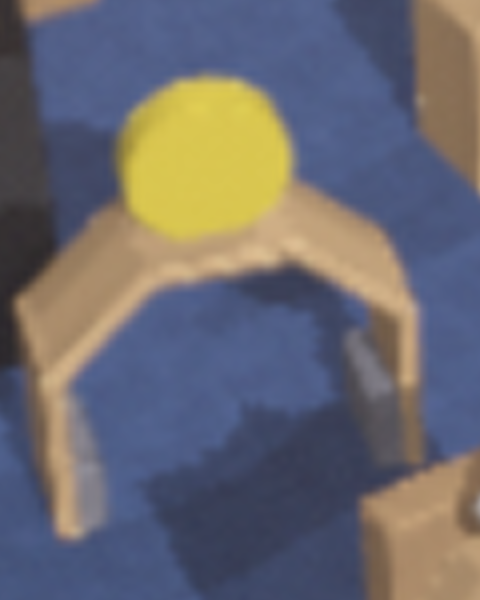

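View pics/z2.png

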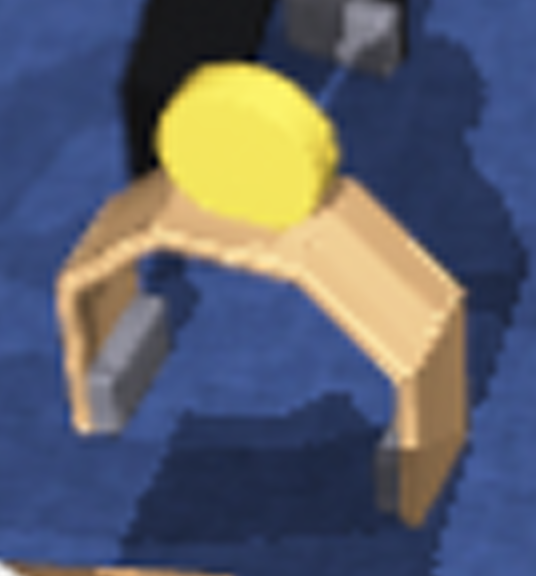

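View pics/z3.png

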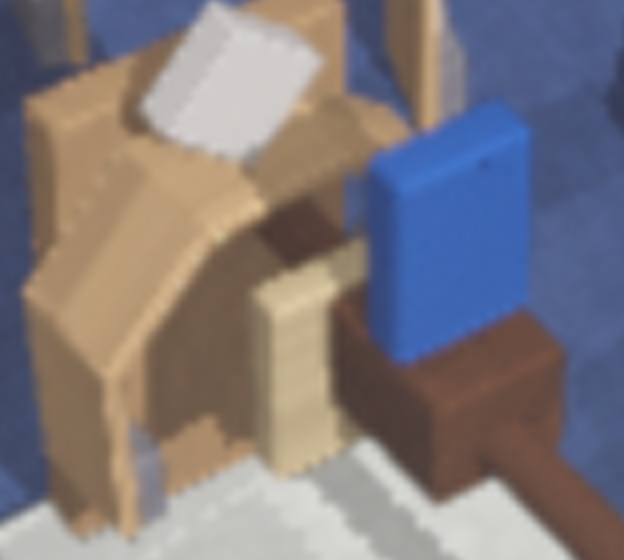

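View pics/z4.png

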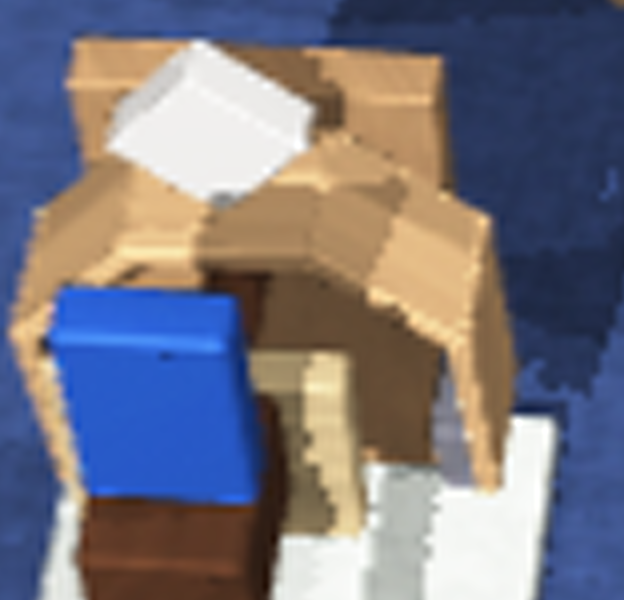

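```bash
cat >> f2.py <<'E'
print('paddle');tri((310.1,278.1),(228.5,258.1));tri((328.25,271),(251.6,258.75))
B=lambda x,y,z:np.array([x,y,z])/1e3
obs=[('scene',B(0,7,118),(245.6,224.4)),('side',B(0,7,118),(279,167.7)),
('scene',B(57,20,0),(227.5,271.9)),('scene',B(-57,20,0),(272.3,263.1)),('side',B(57,20,0),(257.8,203.8)),('side',B(-57,20,0),(300.2,215.6)),
('scene',B(57,20,64),(225.6,253.0)),('side',B(-57,20,64),(299,196)),('side',B(-57,-20,64),(306,186.5))]
fit(obs,[0.65,-0.22,0])
obs=[('scene',B(20,q*0,222),(310.1,278.1)) for q in [0]]
f=lambda p:0
E
python3 f2.py | tail -5
```

```text
[ 0.6006 -0.1973  0.0032] gap 0.2
paddle
[0.6502 0.1074 0.219 ] gap 4.7
[0.6103 0.1042 0.2195] gap 0.9
[ 0.6468 -0.2263 -0.1853] [[-0.0, 2.0], [-0.9, 2.2], [-0.4, 0.3], [0.2, -0.3], [-0.1, -0.5], [0.6, 0.0], [-0.9, -0.9], [1.0, 1.0], [0.5, -1.1]]
```

Emit:
{"op": "apply_moves", "data": {"plan": [[[0.028, -0.033, 0.02], [0, 0, 0.1]], [[0.056, -0.066, 0.04], [0, 0, 0.2]], [[0.084, -0.099, 0.05], [0, 0, 0.3]], [[0.112, -0.132, 0.06], [0, 0, 0.4]], [[0.14, -0.165, 0.06], [0, 0, 0.464]]], "claw": 55}}

```text
t: 1.55
tool_pos: [0.3578, 0.4202, 0.2927]
eef_rot: [-0.057, 0.998, 0.001, 0.001]
contact_force: [0.7, 0.1, -1.0]
width: 0.547
```

Emit:
{"op": "apply_moves", "data": {"plan": [[[0.028, -0.033, 0], [0, 0, 0]], [[0.056, -0.066, 0], [0, 0, 0]], [[0.084, -0.099, 0], [0, 0, 0]], [[0.112, -0.132, 0], [0, 0, 0]], [[0.14, -0.165, 0], [0, 0, 0]]]}}

```text
t: 2.05
tool_pos: [0.4975, 0.2548, 0.2915]
eef_rot: [-0.055, 0.998, 0.0, 0.0]
contact_force: [0.8, 0.2, -0.2]
width: 0.548
```

Emit:
{"op": "apply_moves", "data": {"plan": [[[0.028, -0.033, 0], [0, 0, 0]], [[0.056, -0.066, 0], [0, 0, 0]], [[0.084, -0.099, 0], [0, 0, 0]], [[0.112, -0.132, 0], [0, 0, 0]], [[0.134, -0.158, 0], [0, 0, 0]]]}}

```text
t: 2.55
tool_pos: [0.6318, 0.0958, 0.2913]
eef_rot: [-0.054, 0.999, -0.0, 0.0]
contact_force: [-0.2, -0.2, -0.4]
width: 0.551
```

```bash
python3 - <<'E'
from h import *
s=arm.observe();print(s['t'],s['tool_pos'],R.from_quat(s['eef_rot']).as_matrix()[:,1],s['joints'],s['width'])
snap('wrist','w1');snap('side','s1')
E
```

```text
2.55 [0.63184345 0.09576391 0.2912694 ] [-1.08537225e-01  9.94092222e-01 -5.69232062e-04] [-0.28123802  0.49329005  0.05744903  1.49108817 -0.02904006  1.15789817
  1.46057351] 0.5512276863830537
```

View pics/w1.png

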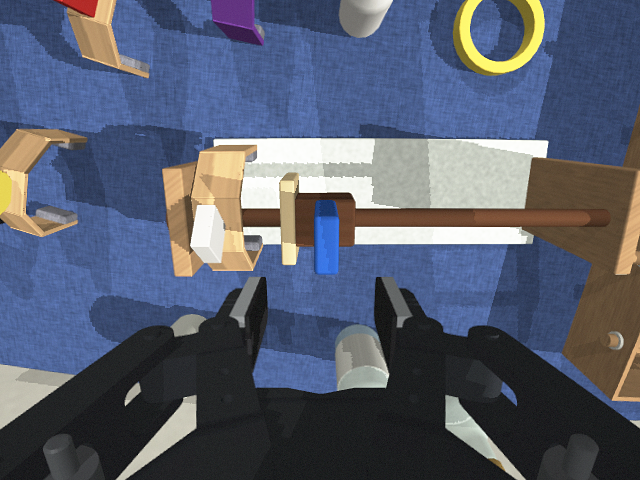

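View pics/s1.png

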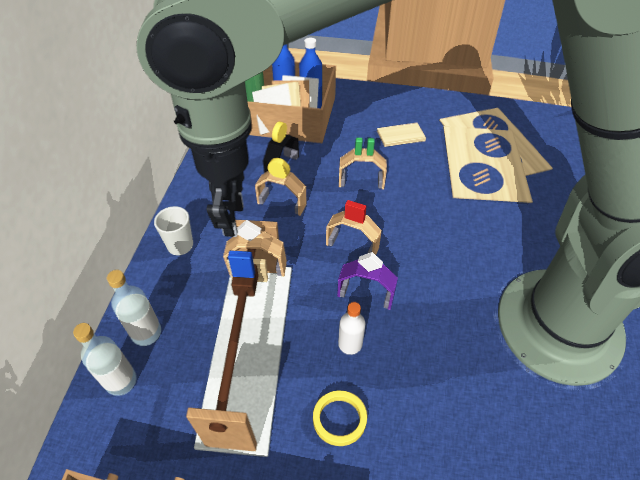

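```bash
python3 - <<'E'
from h import *
m=vision.camera_model('wrist');print(m['position'])
p=np.array([.623,.1667,0]);c,s=np.cos(.11),np.sin(.11)
def W(x,y,z): return [p[0]+c*x-s*y,p[1]+s*x+c*y,z]
yp=-.069
for n,P in dict(pad=[W(x,yp+d,.222) for x in(-.02,.02) for d in(-.008,.008)],base=[W(-.065,-.2,.012),W(-.065,.2,.012),W(.065,.2,.012)],board=[W(-.045,.18,.165),W(.045,.18,.165)],rail=[W(0,-.02,.14),W(0,.1,.14)],tcp=[arm.observe()['tool_pos']]).items(): print(n,np.round(proj('wrist',P,m),0).tolist())
print(onz('wrist',326,272,.222,m))
E
```

```text
[0.56508088 0.08728496 0.43300671]
pad [[314.0, 213.0], [341.0, 213.0], [315.0, 274.0], [340.0, 273.0]]
base [[212.0, 138.0], [550.0, 137.0], [535.0, 242.0]]
board [[640.0, 166.0], [617.0, 272.0]]
rail [[383.0, 215.0], [520.0, 214.0]]
tcp [[319.0, 294.0]]
[0.64948818 0.09918644 0.222     ]
```

```bash
python3 -c "
import cv2
a=cv2.imread('pics/w1.png')[130:290,150:400];cv2.imwrite('pics/w1z.png',cv2.resize(a,None,fx=3.2,fy=3.2,interpolation=cv2.INTER_CUBIC))"
```

```text
(no output)
```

View pics/w1z.png

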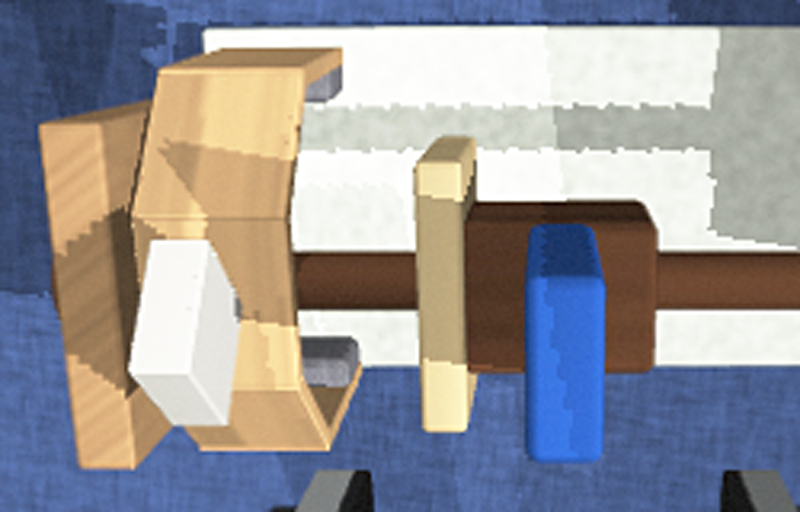

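Emit:
{"op": "apply_moves", "data": {"plan": [[[-0.001, 0.002, -0.04], [0, 0, 0]], [[-0.001, 0.002, -0.08], [0, 0, 0]], [[-0.001, 0.002, -0.1], [0, 0, 0]], [[-0.001, 0.002, -0.1], [0, 0, 0]]]}}

```text
t: 3.05
tool_pos: [0.628, 0.1005, 0.1886]
eef_rot: [-0.055, 0.998, -0.0, -0.002]
contact_force: [-0.6, -0.1, 0.4]
width: 0.547
```

Emit:
{"op": "apply_moves", "data": {"plan": [[[0, 0, 0], [0, 0, 0]], [[0, 0, 0], [0, 0, 0]], [[0, 0, 0], [0, 0, 0]], [[0, 0, 0], [0, 0, 0]]], "claw": 0, "grip_force": 25}}

```text
t: 3.45
tool_pos: [0.6303, 0.1005, 0.193]
eef_rot: [-0.055, 0.998, 0.0, 0.001]
contact_force: [0.1, 0.1, 8.0]
width: 0.183
```

Emit:
{"op": "apply_moves", "data": {"plan": [[[-0.001, 0.01, 0], [0, 0, 0]], [[-0.003, 0.03, 0], [0, 0, 0]], [[-0.0055, 0.05, 0], [0, 0, 0]], [[-0.0077, 0.07, 0], [0, 0, 0]], [[-0.01, 0.09, 0], [0, 0, 0]]]}}

```text
t: 3.95
tool_pos: [0.6203, 0.1909, 0.193]
eef_rot: [-0.055, 0.998, 0.0, 0.001]
contact_force: [1.2, -1.6, 5.9]
width: 0.184
```

Emit:
{"op": "apply_moves", "data": {"plan": [[[-0.0022, 0.02, 0], [0, 0, 0]], [[-0.0044, 0.04, 0], [0, 0, 0]], [[-0.0066, 0.06, 0], [0, 0, 0]], [[-0.0088, 0.08, 0], [0, 0, 0]], [[-0.01, 0.09, 0], [0, 0, 0]]]}}

```text
t: 4.45
tool_pos: [0.6101, 0.2824, 0.193]
eef_rot: [-0.056, 0.998, 0.001, 0.001]
contact_force: [2.5, -1.6, 7.2]
width: 0.183
```

Emit:
{"op": "apply_moves", "data": {"plan": [[[-0.0012, 0.01, 0], [0, 0, 0]], [[-0.0022, 0.02, 0], [0, 0, 0]], [[-0.0033, 0.03, 0], [0, 0, 0]], [[-0.004, 0.036, 0], [0, 0, 0]], [[-0.004, 0.036, 0], [0, 0, 0]]]}}

```text
t: 4.95
tool_pos: [0.6063, 0.3178, 0.193]
eef_rot: [-0.056, 0.998, 0.001, 0.001]
contact_force: [1.1, 1.5, 5.7]
width: 0.183
```

Emit:
{"op": "apply_moves", "data": {"plan": [[[-0.0003, 0.003, 0], [0, 0, 0]], [[-0.0003, 0.003, 0], [0, 0, 0]]]}}

```text
t: 5.15
tool_pos: [0.606, 0.32, 0.1931]
eef_rot: [-0.055, 0.998, 0.001, 0.001]
contact_force: [0.5, 1.7, 6.2]
width: 0.182
```

```bash
python3 - <<'E'
from h import *
s=arm.observe();print(s['tool_pos'],s['contact_force'])
snap('wrist','w2');snap('side','s2')
E
```

```text
[0.60600836 0.32001662 0.19306401] [0.54651794 1.74794139 6.2447782 ]
```

View pics/w2.png

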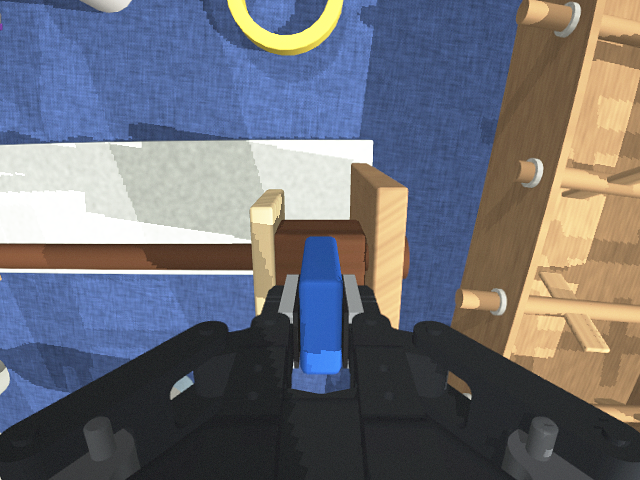

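Emit:
{"op": "apply_moves", "data": {"plan": [[[0, 0, 0], [0, 0, 0]], [[0, 0, 0], [0, 0, 0]], [[0, 0, 0.02], [0, 0, 0]], [[0, 0, 0.06], [0, 0, 0]], [[0, 0, 0.1], [0, 0, 0]]], "claw": 45}}

```text
t: 5.75
tool_pos: [0.6049, 0.319, 0.2923]
eef_rot: [-0.055, 0.998, -0.0, -0.001]
contact_force: [-0.1, -0.9, 0.8]
width: 0.452
```

Emit:
{"op": "apply_moves", "data": {"plan": [[[0.003, -0.045, 0], [0, 0, -0.06]], [[0.006, -0.09, 0], [0, 0, -0.12]], [[0.01, -0.135, 0], [0, 0, -0.18]], [[0.013, -0.18, 0], [0, 0, -0.24]], [[0.017, -0.225, 0], [0, 0, -0.295]]]}}

```text
t: 6.25
tool_pos: [0.622, 0.0924, 0.2917]
eef_rot: [0.093, 0.996, 0.0, 0.0]
contact_force: [0.3, 0.8, 0.7]
width: 0.452
```

Emit:
{"op": "apply_moves", "data": {"plan": [[[0.004, -0.048, 0], [0, 0, 0]], [[0.008, -0.096, 0], [0, 0, 0]], [[0.012, -0.144, 0], [0, 0, 0]], [[0.016, -0.192, 0], [0, 0, 0]], [[0.02, -0.24, 0], [0, 0, 0]]]}}

```text
t: 6.75
tool_pos: [0.6421, -0.1477, 0.2916]
eef_rot: [0.092, 0.996, 0.0, 0.0]
contact_force: [1.5, 0.2, 0.5]
width: 0.447
```

```bash
python3 - <<'E'
from h import *
s=arm.observe();print(s['t'],s['tool_pos'],R.from_quat(s['eef_rot']).as_matrix()[:,1])
m=vision.camera_model('wrist');snap('wrist','w3');snap('side','s3')
p=[.6468,-.2263];a=-.185;c,sn=np.cos(a),np.sin(a)
P=[[p[0]+c*x-sn*y,p[1]+sn*x+c*y,z] for x,y,z in [(-.025,-.007,.118),(-.025,.007,.118),(.025,-.007,.118),(.025,.007,.118),(0,-.007,.143),(0,.007,.143),(-.057,.02,.0645),(.057,.02,.0645),(-.057,-.02,.0645),(.057,-.02,.0645)]]
print(np.round(proj('wrist',P,m),0).tolist())
E
```

```text
6.75 [ 0.64208579 -0.14766953  0.29163457] [1.83702643e-01 9.82981852e-01 1.35777345e-04]
[[229.0, 205.0], [244.0, 205.0], [233.0, 257.0], [247.0, 257.0], [224.0, 239.0], [240.0, 239.0], [266.0, 165.0], [270.0, 268.0], [227.0, 165.0], [234.0, 268.0]]
```

View pics/w3.png

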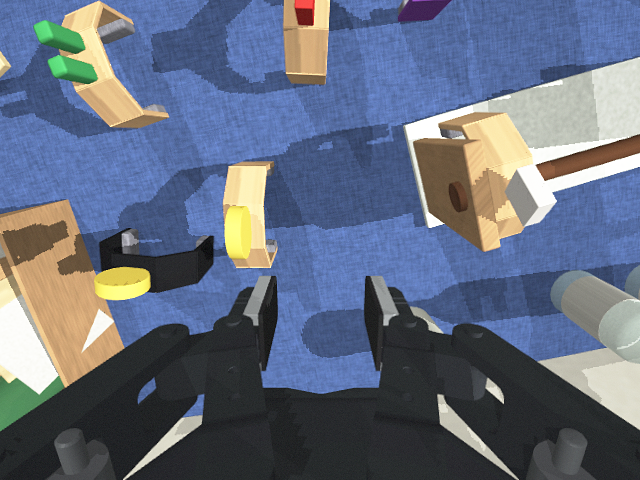

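View pics/s3.png

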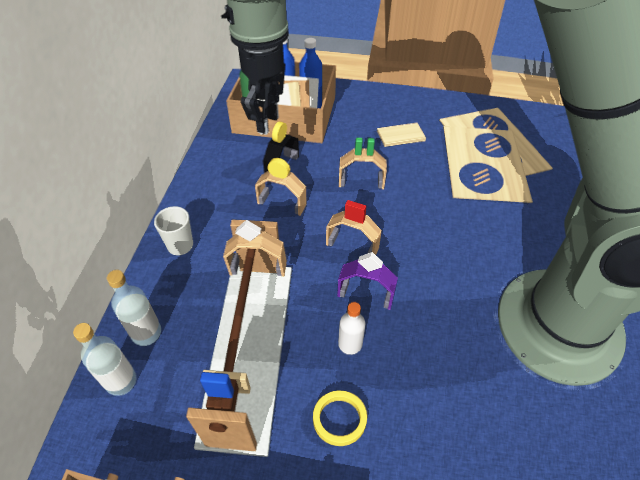

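Emit:
{"op": "apply_moves", "data": {"plan": [[[0.002, -0.035, 0], [0, 0, 0]], [[0.005, -0.077, 0], [0, 0, 0]], [[0.005, -0.077, -0.04], [0, 0, 0]], [[0.005, -0.077, -0.08], [0, 0, 0]], [[0.005, -0.077, -0.11], [0, 0, 0]]]}}

```text
t: 7.35
tool_pos: [0.6465, -0.2227, 0.1791]
eef_rot: [0.093, 0.996, 0.0, -0.001]
contact_force: [0.6, 0.4, -0.5]
width: 0.447
```

```bash
python3 - <<'E'
from h import *
s=arm.observe();print(s['t'],s['tool_pos'])
snap('wrist','w4')
E
```

```text
7.35 [ 0.6464922  -0.22268508  0.17908678]
```

View pics/w4.png

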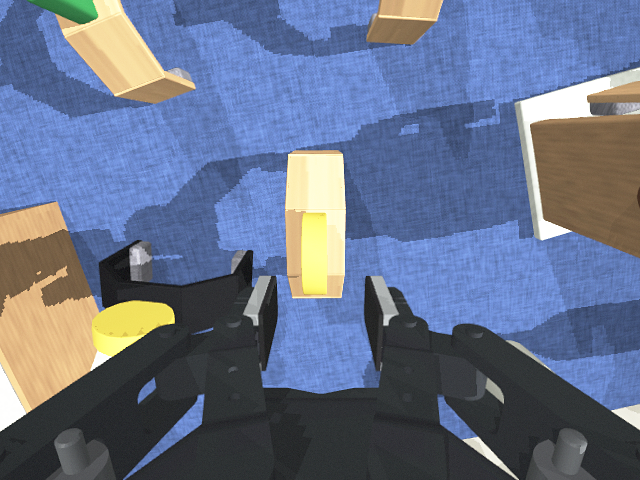

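```bash
python3 - <<'E'
from h import *
m=vision.camera_model('wrist');s=arm.observe();Rm=R.from_quat(s['eef_rot']).as_matrix()
for u,v,z in [(92,315,.135),(175,318,.135),(252,255,.09),(135,302,.135),(135,345,.118)]:
    P=onz('wrist',u,v,z,m);print(np.round(P,3),np.round(Rm.T@(P-s['tool_pos']),3))
E
```

```text
[ 0.652 -0.36   0.135] [-0.033 -0.135  0.039]
[ 0.663 -0.311  0.135] [-0.034 -0.084  0.039]
[ 0.647 -0.269  0.09 ] [-0.011 -0.046  0.084]
[ 0.649 -0.331  0.135] [-0.024 -0.107  0.039]
[ 0.685 -0.353  0.118] [-0.064 -0.122  0.056]
```

Emit:
{"op": "apply_moves", "data": {"plan": [[[0, -0.001, -0.03], [0, 0, 0]], [[0, -0.001, -0.055], [0, 0, 0]], [[0, -0.001, -0.071], [0, 0, 0]], [[0, -0.001, -0.071], [0, 0, 0]], [[0, -0.001, -0.071], [0, 0, 0]]]}}

```text
t: 7.9
tool_pos: [0.6478, -0.2239, 0.1115]
eef_rot: [0.092, 0.996, -0.0, 0.0]
contact_force: [-0.1, -0.3, 0.0]
width: 0.448
```

Emit:
{"op": "apply_moves", "data": {"plan": [[[0, 0, 0], [0, 0, 0]], [[0, 0, 0], [0, 0, 0]], [[0, 0, 0], [0, 0, 0]], [[0, 0, 0], [0, 0, 0]]], "claw": 0, "grip_force": 30}}

```text
t: 8.3
tool_pos: [0.6478, -0.224, 0.1116]
eef_rot: [0.092, 0.996, -0.0, 0.001]
contact_force: [-1.4, -0.4, 7.0]
width: 0.155
```

```bash
python3 - <<'E'
from h import *
s=arm.observe();print(s['t'],s['tool_pos'],s['width'],s['contact_force'])
snap('wrist','w5')
E
```

```text
8.3 [ 0.6478364  -0.22403758  0.11159303] 0.15461321431756248 [-1.41623662 -0.35250026  7.01499652]
```

View pics/w5.png

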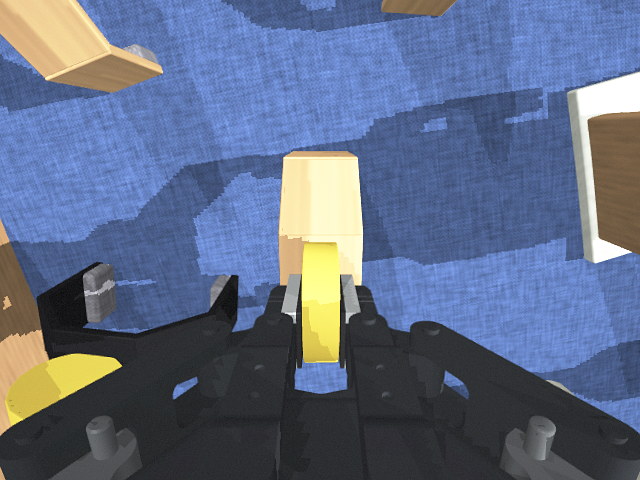

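Emit:
{"op": "apply_moves", "data": {"plan": [[[0, 0, 0.02], [0, 0, 0]], [[0, 0, 0.06], [0, 0, 0]], [[0, 0, 0.1], [0, 0, 0]], [[0, 0, 0.14], [0, 0, 0]], [[0, 0, 0.18], [0, 0, 0]]]}}

```text
t: 8.85
tool_pos: [0.647, -0.2236, 0.2925]
eef_rot: [0.092, 0.996, -0.0, 0.0]
contact_force: [0.6, -0.2, -1.6]
width: 0.157
```

Emit:
{"op": "apply_moves", "data": {"plan": [[[0, 0.01, 0.035], [0, 0, 0.03]], [[-0.002, 0.04, 0.055], [0, 0, 0.1]], [[-0.004, 0.08, 0.06], [0, 0, 0.17]], [[-0.007, 0.12, 0.06], [0, 0, 0.24]], [[-0.01, 0.16, 0.06], [0, 0, 0.295]]]}}

```text
t: 9.35
tool_pos: [0.6368, -0.0623, 0.351]
eef_rot: [-0.056, 0.998, -0.0, 0.0]
contact_force: [1.3, -0.0, -1.8]
width: 0.159
```

Emit:
{"op": "apply_moves", "data": {"plan": [[[-0.003, 0.04, 0], [0, 0, 0]], [[-0.006, 0.09, 0], [0, 0, 0]], [[-0.009, 0.14, 0], [0, 0, 0]], [[-0.012, 0.19, 0], [0, 0, 0]], [[-0.014, 0.231, 0], [0, 0, 0]]]}}

```text
t: 9.85
tool_pos: [0.6224, 0.1702, 0.3508]
eef_rot: [-0.056, 0.998, 0.0, 0.0]
contact_force: [0.7, -0.7, -1.9]
width: 0.158
```

Emit:
{"op": "apply_moves", "data": {"plan": [[[0, 0, 0], [0, 0, 0]], [[0, 0, 0], [0, 0, 0]]]}}

```text
t: 10.05
tool_pos: [0.623, 0.168, 0.3504]
eef_rot: [-0.056, 0.998, -0.0, -0.0]
contact_force: [-0.3, -1.4, -0.6]
width: 0.159
```

```bash
python3 - <<'E'
from h import *
s=arm.observe();print(s['t'],s['tool_pos'],s['width'],s['contact_force'],R.from_quat(s['eef_rot']).as_matrix()[:,1])
snap('wrist','w6');snap('side','s6');snap('scene','c6')
E
```

```text
10.05 [0.62295671 0.16799311 0.35036141] 0.15940919509123194 [-0.28116512 -1.35167509 -0.61960463] [-1.11624714e-01  9.93750406e-01 -2.33210427e-04]
```

View pics/w6.png

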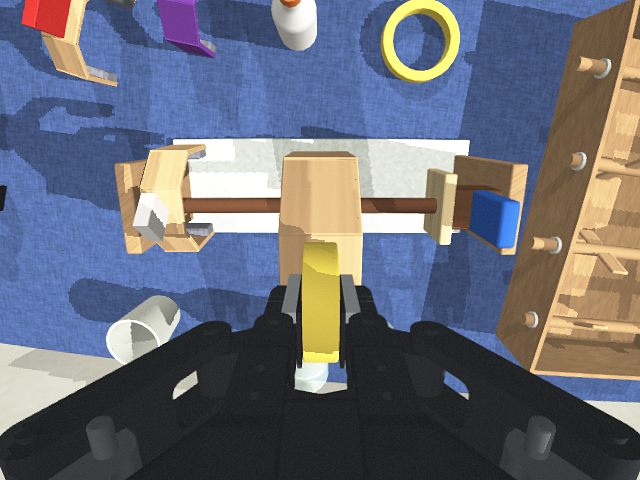

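View pics/s6.png

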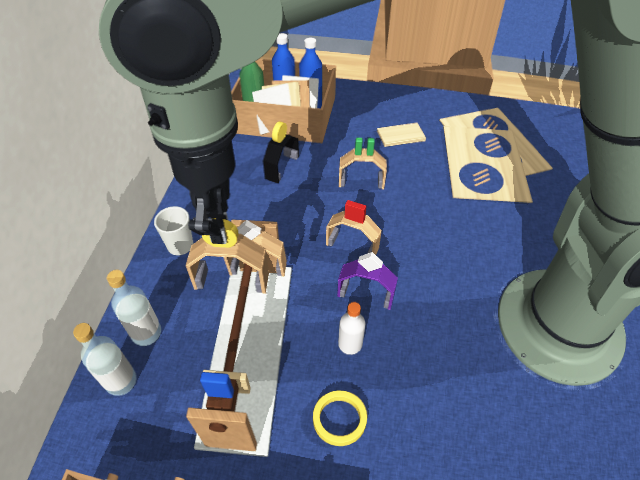

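View pics/c6.png

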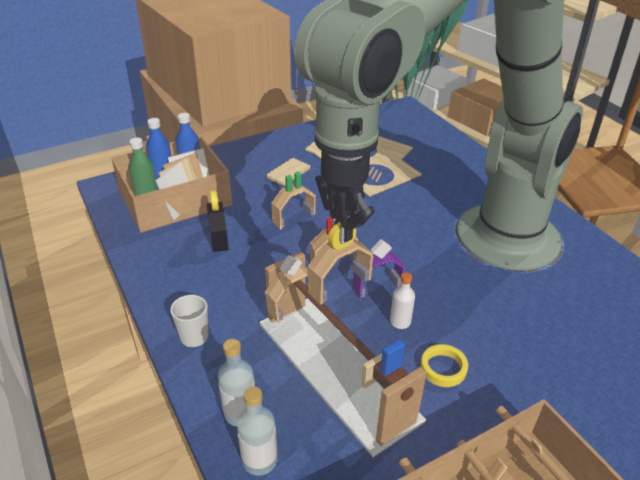

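```bash
python3 - <<'E'
from fit import *
o=[]
for c in M:
    im=cv2.resize(cv2.imread(f"pics/{'s' if c=='side' else 'c'}6.png"),None,fx=4,fy=4,interpolation=cv2.INTER_CUBIC)
    sh=[(a+[0,0,.239],b+[0,0,.239]) for a,b in frame()]
    draw(im,c,[.623,.168,.1115],sh,(255,0,255))
    x,y=(175,200) if c=='side' else (290,210)
    o.append(im[y*4:(y+100)*4,x*4:(x+100)*4])
cv2.imwrite('pics/ov6.png',np.hstack(o))
E
```

```text
(no output)
```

View pics/ov6.png

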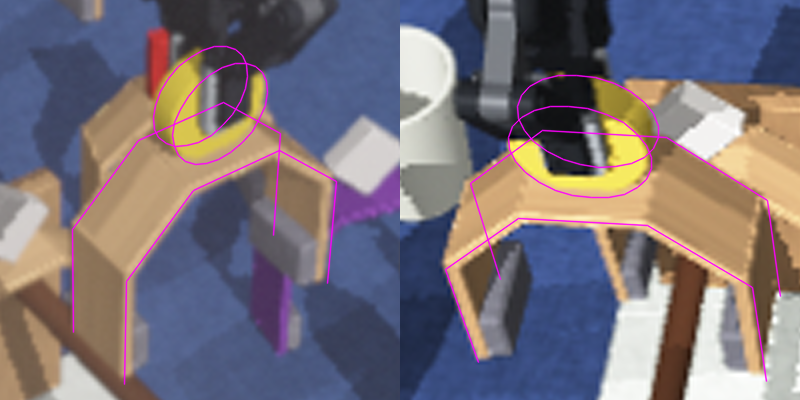

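Emit:
{"op": "apply_moves", "data": {"plan": [[[0, 0, -0.04], [0, 0, 0]], [[0, 0, -0.08], [0, 0, 0]], [[0, 0, -0.12], [0, 0, 0]], [[0, 0, -0.155], [0, 0, 0]], [[0, 0, -0.165], [0, 0, 0]]]}}

```text
t: 10.7
tool_pos: [0.6219, 0.1656, 0.1821]
eef_rot: [-0.054, 0.999, -0.001, -0.002]
contact_force: [-0.1, 0.6, -1.5]
width: 0.159
```

Emit:
{"op": "apply_moves", "data": {"plan": [[[0, 0, -0.004], [0, 0, 0]], [[0, 0, -0.008], [0, 0, 0]], [[0, 0, -0.011], [0, 0, 0]], [[0, 0, -0.013], [0, 0, 0]], [[0, 0, -0.013], [0, 0, 0]]]}}

```text
t: 11.2
tool_pos: [0.6235, 0.1673, 0.1728]
eef_rot: [-0.055, 0.998, 0.0, 0.0]
contact_force: [-0.4, 0.5, -1.4]
width: 0.159
```

Emit:
{"op": "apply_moves", "data": {"plan": [[[0, 0, -0.001], [0, 0, 0]], [[0, 0, -0.002], [0, 0, 0]], [[0, 0, -0.003], [0, 0, 0]], [[0, 0, -0.003], [0, 0, 0]]]}}

```text
t: 11.6
tool_pos: [0.6233, 0.1673, 0.1695]
eef_rot: [-0.055, 0.998, 0.0, 0.0]
contact_force: [-0.8, -1.0, 2.0]
width: 0.158
```

Emit:
{"op": "apply_moves", "data": {"plan": [[[0, 0, -0.001], [0, 0, 0]], [[0, 0, -0.002], [0, 0, 0]], [[0, 0, -0.002], [0, 0, 0]]]}}

```text
t: 11.9
tool_pos: [0.6239, 0.1673, 0.1692]
eef_rot: [-0.055, 0.998, 0.0, 0.001]
contact_force: [-6.3, -2.9, 25.2]
width: 0.157
```

Emit:
{"op": "apply_moves", "data": {"plan": [[[0, 0, 0.002], [0, 0, 0]], [[0, 0, 0.002], [0, 0, 0]]]}}

```text
t: 12.1
tool_pos: [0.6234, 0.1673, 0.1695]
eef_rot: [-0.055, 0.998, 0.0, 0.0]
contact_force: [0.5, -0.3, -1.6]
width: 0.157
```

Emit:
{"op": "apply_moves", "data": {"plan": [[[0, 0, 0], [0, 0, 0]], [[0, 0, 0], [0, 0, 0]], [[0, 0, 0], [0, 0, 0]], [[0, 0, 0], [0, 0, 0]]], "claw": 45}}

```text
t: 12.5
tool_pos: [0.6233, 0.1673, 0.1692]
eef_rot: [-0.055, 0.998, -0.0, -0.0]
contact_force: [-0.1, 0.6, 0.9]
width: 0.455
```

Emit:
{"op": "apply_moves", "data": {"plan": [[[0, 0, 0.02], [0, 0, 0]], [[0, 0, 0.05], [0, 0, 0]], [[0, 0, 0.09], [0, 0, 0]], [[0, 0, 0.12], [0, 0, 0]], [[0, 0, 0.12], [0, 0, 0]]]}}

```text
t: 13.0
tool_pos: [0.6248, 0.1676, 0.2937]
eef_rot: [-0.055, 0.998, 0.001, 0.003]
contact_force: [0.6, -0.0, -0.8]
width: 0.451
```

```bash
python3 - <<'E'
from h import *
s=arm.observe();print(s['t'],s['tool_pos'],s['width'])
snap('wrist','w7');snap('side','s7')
E
```

```text
13.0 [0.62478866 0.16761276 0.29366792] 0.45124487480554587
```

View pics/w7.png

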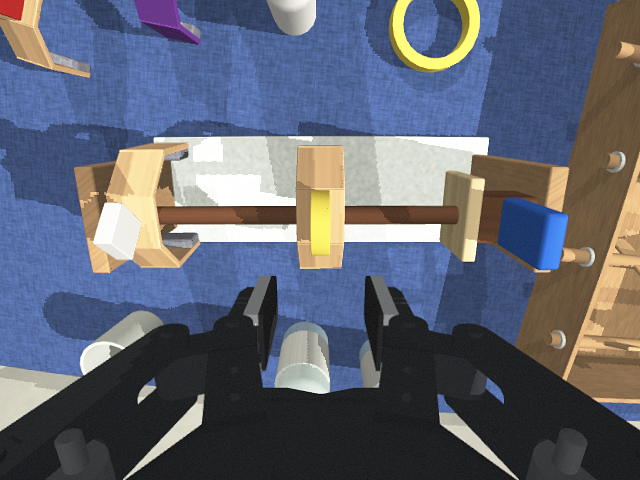

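View pics/s7.png

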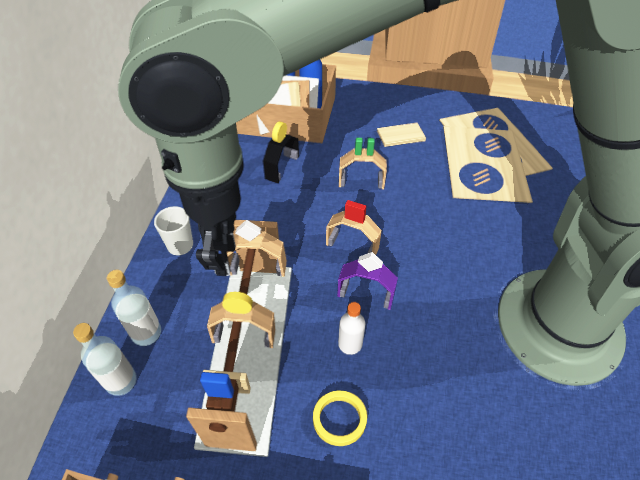

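Emit:
{"op": "apply_moves", "data": {"plan": [[[-0.005, 0.045, 0], [0, 0, 0]], [[-0.01, 0.09, 0], [0, 0, 0]], [[-0.014, 0.13, 0], [0, 0, 0]], [[-0.0175, 0.153, 0], [0, 0, 0]], [[-0.0175, 0.153, 0], [0, 0, 0]]], "claw": 55}}

```text
t: 13.6
tool_pos: [0.6037, 0.3244, 0.2872]
eef_rot: [-0.058, 0.998, 0.0, -0.001]
contact_force: [0.5, 0.5, -0.9]
width: 0.552
```

Emit:
{"op": "apply_moves", "data": {"plan": [[[0, 0, -0.04], [0, 0, 0]], [[0, 0, -0.08], [0, 0, 0]], [[0, 0, -0.097], [0, 0, 0]], [[0, 0, -0.097], [0, 0, 0]]]}}

```text
t: 14.0
tool_pos: [0.6044, 0.3187, 0.1886]
eef_rot: [-0.055, 0.998, -0.002, -0.003]
contact_force: [0.5, 0.0, 0.8]
width: 0.55
```

Emit:
{"op": "apply_moves", "data": {"plan": [[[0, 0, 0], [0, 0, 0]], [[0, 0, 0], [0, 0, 0]], [[0, 0, 0], [0, 0, 0]], [[0, 0, 0], [0, 0, 0]]], "claw": 0, "grip_force": 25}}

```text
t: 14.4
tool_pos: [0.6064, 0.3203, 0.1937]
eef_rot: [-0.055, 0.998, 0.0, 0.001]
contact_force: [-0.1, -1.3, 7.6]
width: 0.182
```

Emit:
{"op": "apply_moves", "data": {"plan": [[[0.001, -0.01, 0], [0, 0, 0]], [[0.003, -0.03, 0], [0, 0, 0]], [[0.0055, -0.05, 0], [0, 0, 0]], [[0.008, -0.07, 0], [0, 0, 0]], [[0.009, -0.08, 0], [0, 0, 0]]]}}

```text
t: 14.9
tool_pos: [0.6154, 0.2388, 0.1937]
eef_rot: [-0.054, 0.999, 0.0, 0.001]
contact_force: [-0.3, 1.6, 6.0]
width: 0.18
```

Emit:
{"op": "apply_moves", "data": {"plan": [[[0.0009, -0.008, 0], [0, 0, 0]], [[0.0018, -0.016, 0], [0, 0, 0]], [[0.0026, -0.024, 0], [0, 0, 0]], [[0.0035, -0.032, 0], [0, 0, 0]], [[0.0044, -0.04, 0], [0, 0, 0]]]}}

```text
t: 15.4
tool_pos: [0.6196, 0.2007, 0.1937]
eef_rot: [-0.055, 0.998, 0.001, 0.001]
contact_force: [-0.5, 3.5, 7.9]
width: 0.185
```

```bash
python3 - <<'E'
from h import *
s=arm.observe();print(s['t'],s['tool_pos'],s['width'],s['contact_force'])
snap('wrist','w8');snap('side','s8');snap('scene','c8')
E
```

```text
15.4 [0.61964108 0.20074093 0.19367892] 0.18533892133415256 [-0.49291234  3.46582801  7.88713916]
```

View pics/w8.png

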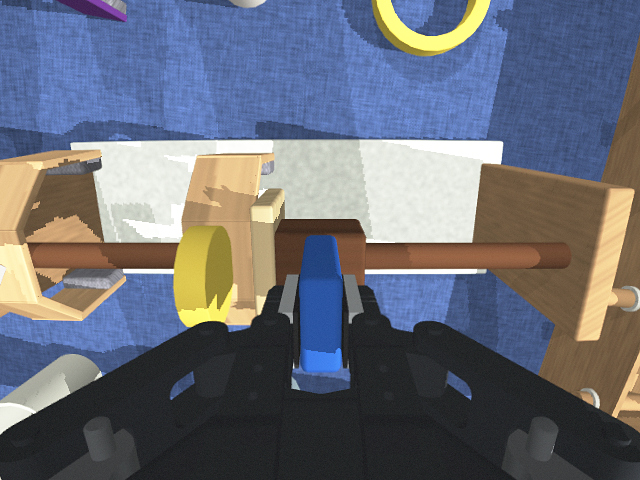

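View pics/c8.png

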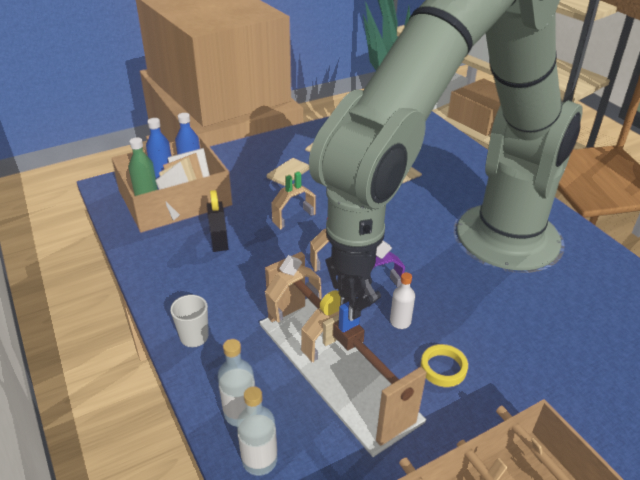

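Emit:
{"op": "apply_moves", "data": {"plan": [[[0.0009, -0.008, 0], [0, 0, 0]], [[0.0018, -0.016, 0], [0, 0, 0]], [[0.0026, -0.024, 0], [0, 0, 0]], [[0.0035, -0.032, 0], [0, 0, 0]], [[0.0044, -0.04, 0], [0, 0, 0]]]}}

```text
t: 16.05
tool_pos: [0.6241, 0.1607, 0.1937]
eef_rot: [-0.055, 0.998, 0.001, 0.001]
contact_force: [-1.2, 1.6, 7.8]
width: 0.182
```

Emit:
{"op": "apply_moves", "data": {"plan": [[[0.0008, -0.007, 0], [0, 0, 0]], [[0.0015, -0.014, 0], [0, 0, 0]], [[0.0023, -0.021, 0], [0, 0, 0]], [[0.0031, -0.028, 0], [0, 0, 0]], [[0.0037, -0.034, 0], [0, 0, 0]]]}}

```text
t: 16.55
tool_pos: [0.6278, 0.1265, 0.1937]
eef_rot: [-0.055, 0.998, 0.001, 0.001]
contact_force: [0.2, 2.1, 8.1]
width: 0.179
```

```bash
python3 - <<'E'
from h import *
s=arm.observe();print(s['t'],s['tool_pos'],s['width'],s['contact_force'])
snap('wrist','w9')
E
```

```text
16.55 [0.62784085 0.12652228 0.19365925] 0.17901865033667486 [0.22867212 2.14281382 8.09142951]
```

View pics/w9.png

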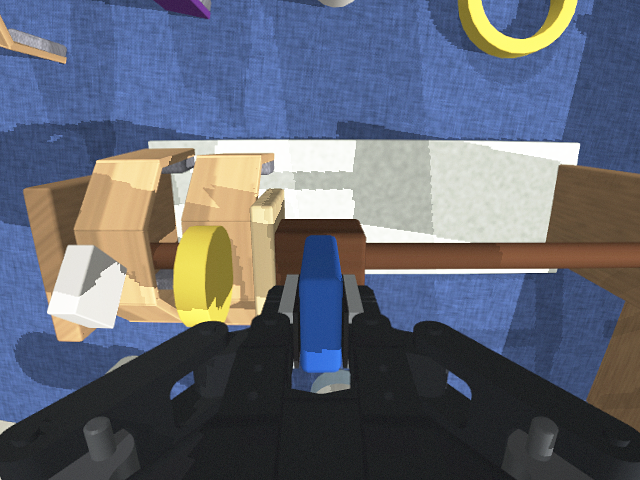

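Now about 0.101 with a small gap left; closing slowly while watching the force.

Emit:
{"op": "apply_moves", "data": {"plan": [[[0.0004, -0.004, 0], [0, 0, 0]], [[0.0009, -0.008, 0], [0, 0, 0]], [[0.0013, -0.012, 0], [0, 0, 0]], [[0.0017, -0.015, 0], [0, 0, 0]], [[0.0017, -0.015, 0], [0, 0, 0]]]}}

```text
t: 17.1
tool_pos: [0.6295, 0.1111, 0.1936]
eef_rot: [-0.055, 0.998, 0.0, 0.001]
contact_force: [-0.7, -0.4, 7.9]
width: 0.178
```

Emit:
{"op": "apply_moves", "data": {"plan": [[[0.0003, -0.003, 0], [0, 0, 0]], [[0.0005, -0.005, 0], [0, 0, 0]], [[0.0005, -0.005, 0], [0, 0, 0]]]}}

```text
t: 17.4
tool_pos: [0.6301, 0.1063, 0.1936]
eef_rot: [-0.055, 0.998, 0.0, 0.001]
contact_force: [-1.8, -0.5, 8.0]
width: 0.181
```

Emit:
{"op": "apply_moves", "data": {"plan": [[[0.0001, -0.001, 0], [0, 0, 0]], [[0.0002, -0.002, 0], [0, 0, 0]], [[0.0002, -0.002, 0], [0, 0, 0]]]}}

```text
t: 17.7
tool_pos: [0.6302, 0.1048, 0.1937]
eef_rot: [-0.055, 0.998, 0.0, 0.001]
contact_force: [-1.6, 2.1, 8.5]
width: 0.182
```

```bash
python3 - <<'E'
from h import *
s=arm.observe();print(s['t'],s['tool_pos'],s['width'],s['contact_force'])
snap('wrist','w10');snap('side','s10')
E
```

```text
17.7 [0.63023185 0.10477998 0.19365424] 0.1824973625030943 [-1.61993255  2.05233089  8.52793594]
```

View pics/w10.png

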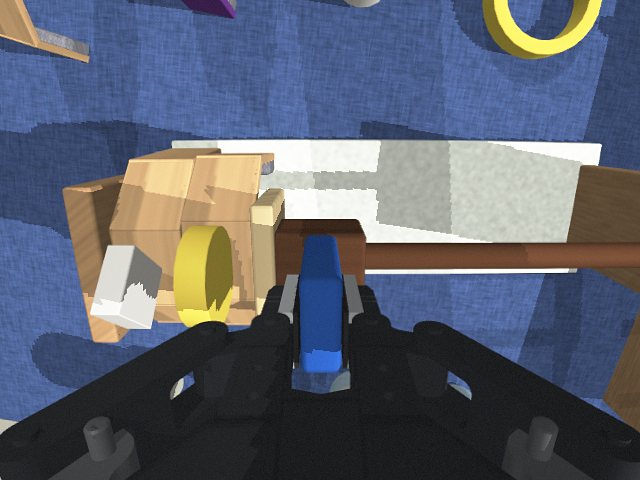

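Emit:
{"op": "apply_moves", "data": {"plan": [[[0.0001, -0.001, 0], [0, 0, 0]], [[0.0002, -0.002, 0], [0, 0, 0]], [[0.0002, -0.002, 0], [0, 0, 0]]]}}

```text
t: 18.1
tool_pos: [0.6303, 0.1046, 0.1937]
eef_rot: [-0.056, 0.998, 0.001, 0.001]
contact_force: [-1.6, 10.1, 7.4]
width: 0.182
```

Emit:
{"op": "apply_moves", "data": {"plan": [[[0.0001, -0.001, 0], [0, 0, 0]], [[0.0002, -0.002, 0], [0, 0, 0]], [[0.0002, -0.002, 0], [0, 0, 0]]]}}

```text
t: 18.4
tool_pos: [0.6303, 0.1045, 0.1937]
eef_rot: [-0.056, 0.998, 0.003, 0.001]
contact_force: [-2.8, 19.4, 8.1]
width: 0.183
```

Emit:
{"op": "apply_moves", "data": {"plan": [[[-0.0004, 0.0035, 0], [0, 0, 0]], [[-0.0004, 0.0035, 0], [0, 0, 0]]]}}

```text
t: 18.6
tool_pos: [0.6302, 0.1047, 0.1937]
eef_rot: [-0.055, 0.998, 0.0, 0.001]
contact_force: [-1.0, 4.7, 9.3]
width: 0.179
```

Emit:
{"op": "apply_moves", "data": {"plan": [[[0, 0, 0], [0, 0, 0]], [[0, 0, 0], [0, 0, 0]], [[0, 0, 0], [0, 0, 0]]], "claw": 45}}

```text
t: 18.9
tool_pos: [0.6296, 0.1036, 0.1924]
eef_rot: [-0.055, 0.998, -0.0, 0.0]
contact_force: [0.1, 0.1, -0.6]
width: 0.445
```

Emit:
{"op": "apply_moves", "data": {"plan": [[[0, 0, 0.02], [0, 0, 0]], [[0, 0, 0.05], [0, 0, 0]], [[0, 0, 0.09], [0, 0, 0]], [[0, 0, 0.13], [0, 0, 0]], [[0, 0, 0.13], [0, 0, 0]]]}}

```text
t: 19.4
tool_pos: [0.6314, 0.1038, 0.3278]
eef_rot: [-0.055, 0.998, 0.001, 0.004]
contact_force: [0.3, 0.1, -0.6]
width: 0.452
```

Emit:
{"op": "apply_moves", "data": {"plan": [[[0, 0.04, 0], [0, 0, 0]], [[0, 0.08, 0], [0, 0, 0]], [[0, 0.12, 0], [0, 0, 0]], [[0, 0.12, 0], [0, 0, 0]]]}}

```text
t: 19.8
tool_pos: [0.6282, 0.2302, 0.3213]
eef_rot: [-0.058, 0.998, 0.001, -0.001]
contact_force: [-0.9, 0.0, -0.3]
width: 0.448
```

```bash
python3 - <<'E'
from h import *
s=arm.observe();print(s['t'],s['tool_pos'],s['width'],s['contact_force'])
snap('wrist','w11');a=snap('side','s11');b=snap('scene','c11')
cv2.imwrite('pics/f11.png',np.hstack([cv2.resize(a[210:310,210:310],(400,400),interpolation=2),cv2.resize(b[240:340,250:350],(400,400),interpolation=2)])[:,:,::-1])
m=vision.camera_model('wrist')
p=np.array([.623,.1667]);c,sn=np.cos(.11),np.sin(.11)
W=lambda x,y,z:[p[0]+c*x-sn*y,p[1]+sn*x+c*y,z]
for q in(.07,.08,.096): print(q,np.round(proj('wrist',[W(x,-.18+q,.164) for x in(-.035,.035)],m)).tolist())
E
```

```text
19.8 [0.62815984 0.23017702 0.32129222] 0.44780446835851384 [-0.87420737  0.04112024 -0.32698437]
0.07 [[127.0, 161.0], [137.0, 240.0]]
0.08 [[138.0, 161.0], [148.0, 240.0]]
0.096 [[156.0, 161.0], [165.0, 240.0]]
```

View pics/w11.png

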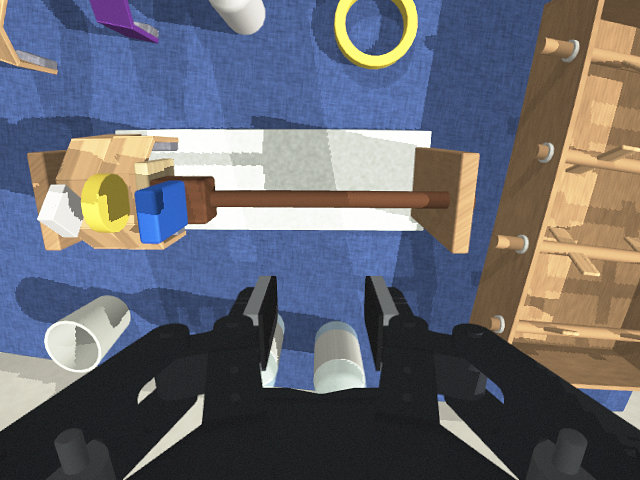

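View pics/f11.png

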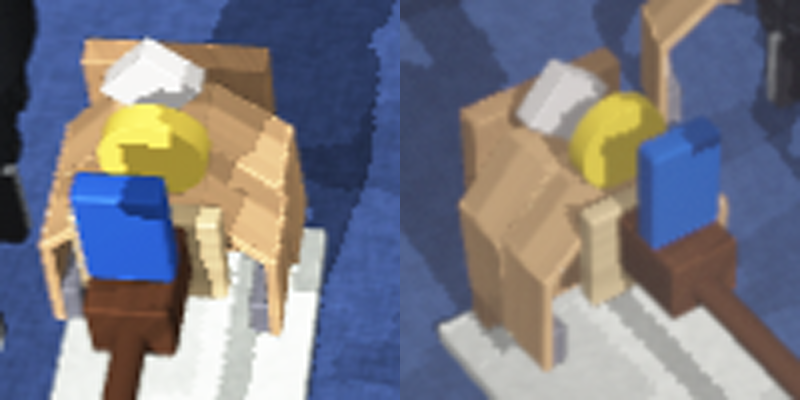

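```bash
python3 -c "
from workcell import order
print(order.hand_in())"
```

```text
the job is handed in; nothing more can be done
None
```

I hung the yellow-crested headband on the rail and closed the row against the stop board, then handed the job in at about 20 s. The hand-in gives no verdict, so these are my own readings.

- **Follower back:** I gripped the paddle and slid the follower to about 0.296 m, by tool travel.
- **Hanging:** I pinched the yellow crest across its thickness, lowered the headband onto the rail at mid-length and let go. It met the rail at the expected height, and afterwards the pictures showed it hanging upright.
- **Closing:** I slid the follower up until it would go no further, with about 19 N of push at the hard stop, then let go and moved clear.

In the last pictures both headbands hang astride the rail, touching, with the yellow one next to the follower. The pressing face reads about 0.08 m from the stop board. The gripper is clear and reads under 1 N of force.

- **Left alone:** I did not touch the red- or green-crested headbands, the glue bottle or the tape roll.
- **Disagreements:** my first two-camera estimate put the rail about 9 mm too high, but the contact height matched the given 140 mm. The white-crested headband was turned slightly about the vertical before the final press. I did not measure that turn afterwards, though the hard stop came where a closed row should be.

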